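Show the paint jar's label to the slanted reader

ROBOT

A 7-joint arm with a two-finger parallel gripper is mounted at the origin on the work surface. World frame = base frame: x ahead of the robot, y to its left, z up, the work surface at z = 0. Lengths are in m, angles in rad, forces in N, time in s.
With the tool pointing down it reaches from about 0.375 to 0.925 m from the base axis. Payload 3.1 kg.
Tool frame: the origin (TCP) lies between the finger pads; the fingertips stand bot.tip_extent ahead of it and the grasp point (between the pads) is the TCP (bot.tip_extent is the distance from the TCP to the fingertips, in m); z points along the fingers, y is the line along which they close (so a half turn about z gives the same grasp; the last joint's range is limited). The gripper opens to 85 mm and grips with 20 to 120 N. Pads are 22 mm wide; open, the fingers measure 114 mm over their backs; the gripper's body (76 mm by 85 mm) begins 54 mm behind the grasp point. The pads swing forward as they close: fully open they stand 13 mm farther back than shut.
Start: joints at [-0.098, 0.383, 0.044, 1.598, -0.018, 1.161, -0.05], TCP at [0.65, 0, 0.25] pointing down, gripper open.
Joint ranges: [-2.61, 2.61], [-0.41, 2.15], [-1.48, 1.57], [0, 2.5], [-1.57, 4.71], [0.05, 1.97], [-2.85, 2.85]. Speed limits (rad/s): [2.79, 2.79, 3.14, 3.14, 3.14, 3.14, 3.14].

INTERFACE

Orientations are given as [roll, pitch, yaw] about the fixed x, y, z axes, in that order (R = Rz(yaw) Ry(pitch) Rx(roll)).
In Python, from plant import read_state, imaging, order, bot gives the robot as it stands. The module is installed in compiled form; this text tells all that it offers.
- The arm moves only by the tool arm_command, never from a script. Its argument "motion" is a list of rows, each a list of 3 entries, a list of its own where there are three numbers: the shift along the tool's x, y, z in m, then the turn, a rotation vector about the tool's x, y, z in degrees, then the finger opening in m, from 0 to 0.0854. In form: [[[dx, dy, dz], [ax, ay, az], jaw], ...]. A call has 1 to 8 rows; each row shifts and turns the commanded pose from where the row before left it, along the tool's axes as they then stand; what a row does not reach is not made up. A row lasts 1/8 s, in which the tool goes at most 62.5 mm and 10.7 degrees, less where a joint would pass 70% of its speed; a pose out of reach is approached as far as the arm can. A call is refused whole if a number of a shift passes 0.0625 or a number of a turn 10.7, either way. A call with a gripper value outside its range is refused whole. The fingers move at their own pace and stop on an object; the grip force is fixed at half the most. Time passes only in rows, so rows that do not move let the fingers close. It gives the time, the measured TCP pose, the force, the opening and the grip force at its end, in the units of the state.
- read_state(): the state, without advancing time (a new reading comes with each control period).
- imaging.snapshot(name): name is "scene" or "side" or "wrist"; returns the picture (420x560x3 uint8, blue, green, red); there is no depth.
- imaging.camera_info(name): a dict with "fx", "fy", "cx", "cy" (pixels), "D" ([k1, k2, p1, p2, k3] as OpenCV has them; the pictures are not rectified), "extrinsics" (4x4, takes a point from world to camera coordinates); the wrist camera has in their place "tool_from_camera" (4x4, takes a point from camera to tool coordinates, whose origin is the TCP and whose axes are the flange's). Camera axes: x right, y up, looking along -z (the intrinsics and any distortion apply to the point x, -y, -z); pixel columns grow to the right and rows downward; lengths in m; the calibration is good to about 2 mm. A picture is of the moment at which its call begins: read the wrist's pose just before it. camera_info takes no time and is no camera call.
- order.hand_in(): hands the job in; it is judged then, once.
The state is a dict: "time": time; "q": joint angles; "dq": joint speeds; "joint_efforts": joint torques, N m; "tcp_pos": TCP position; "eef_rot": TCP orientation; "wrist_force": force on the tool from outside, world axes, zero at the start; "ft_torque": the same for the moment, N m; "grip_width": finger opening in m; "gripper_force": force on a finger pad.
Only numpy, scipy, OpenCV 4.12 (cv2) and the standard library are available. Lean on these libraries where they do the work, as an engineer would, in place of code of your own. Each camera call takes 0.05 s, during which the arm holds its last target. There are 200 camera calls.

TASK

Unclip the dust cover from the scanner block of the slanted reader by squeezing its two tabs together, and stand the cover upright on the dark slate board without dropping it. Then turn the paint jar in the reader's pocket until its label squarely faces the scanner window, leave the jar fully home in the pocket, and disturb nothing else on the bench.

Things in the scene. Friction and masses are not known exactly. Their poses are not given: they have to be found in the camera images.
- reader: Slanted label reader fixed to the bench: white deck 150 x 190 mm on a grey base, tilted 28 degrees. Origin on the deck's upper face, 55 mm above the bench. x runs up the slope (away from the robot when unturned), y level along the deck, z straight out of the deck, 28 degrees from vertical. The jar's pocket is at (0, -45, 0) mm, the scanner block at (0, +30, 0) mm.
- pocket (a point): Centre of the jar's pocket, on the deck, with the reader's axes. The pocket is a round grey collar, inner radius 27.5 mm, outer 33, 20 mm tall; its floor is the deck.
- window (a point): Centre of the glass window on the -y face of the black scanner block, looking towards the jar: reader frame (0, +13, 30) mm. The block is 31 (reader x) x 34 (y) x 40 mm tall.
- cover_seat (a point): Where the cover's origin sits when clipped on: reader frame (0, +30, 6) mm, reader's axes. Beside the block at reader x +-37 mm (outer faces) stand two fixed grey cheeks, 34 mm long in y, 33 mm tall from the deck; their inward lips (inner faces at x +-29 mm, 23 to 33 mm above the deck) hold the cover's hooks down.
- jar: Loose paint jar in the pocket, 0.15 to 0.31 kg: green body radius 26 mm, black lid radius 26.5 mm, 92 mm tall in all, the lid being the top 22 mm. Origin at the centre of its foot, z up its axis (it leans with the deck), x from the axis to the middle of the label. A 10 mm paper strip runs from the label over the lid's rim nearly to the lid's centre. Turns freely in the collar, no stops.
- label (a point): Middle of the jar's white paper label with black bars (about 30 mm wide, 40 mm tall), on the jar's surface at its +x side, 42 mm above its foot.
- cover: Loose white dust cover, 85 g, clipped over the scanner block, axes as the reader's at the start. Top plate 32 (x) x 42 (y) mm, its top 38 mm above the origin, with 3 mm skirts 32 mm wide on the +y and -y sides, one hiding the window. Origin midway between the skirts' lower edges, on which it stands. Clear of the block when drawn 40 mm along reader z with both tabs squeezed in.
- tabs (a point): Midway between the cover's two snap tabs, 48 mm above its origin: where to pinch. Tabs are upright plates at the cover's +x and -x sides, 22 mm wide, 5 mm thick, 56 mm apart over the outer faces, reaching from 8 to 56 mm above the origin; the part above 27 mm stands clear above the cheeks.
- tab_low (a joint): Inward travel of the tab on the cover's -x side: 0 free (clipped), 0.006 m fully in, a firm stop. Spring about 3 N at the start, 8 N fully in. At its foot, 8 to 14 mm above the cover's origin, a hook sticks 4 mm outwards under the cheek's lip; fully in it passes the lip with 3 mm to spare.
- tab_high (a joint): The same for the tab on the cover's +x side. With both fully in the tabs are 44 mm apart over their outer faces.
- board: Flat dark slate board, 160 (x) x 150 (y) x 6 mm thick, fixed on the bench. Origin at the centre of its underside, on the bench; its top is 6 mm up. The cover is to stand on it.
- dish: Bystander: white round ceramic dish, 90 mm across, 22 mm tall, origin at the centre of its foot. Leave alone.
- jar2: Bystander: another, unlabelled paint jar standing on the bench, 48 mm across, 65 mm tall, origin at the centre of its foot. Leave alone.
- brush: Bystander: wooden brush about 190 mm long, lying along its x on the bench. Leave alone.
Not all that is in view belongs to the job. Of the things like the cover, leave any that is turquoise; of the rest the smaller one is meant. There is more than one size of the board; the job needs the smaller.

How it is judged:
By the outcome, as a careful person would: the job done as asked, in the order asked, and still so for the second after the job is handed in, with the robot touching nothing.
It also fails if it takes over 72 s, if anything falls off the work surface, if the arm or the gripper's body presses on something with over 40 N, if the wrist force passes 120 N, or if a joint passes its speed limit or range.

## Working session

There is one attempt and no reset: what is moved stays moved. The work goes in short steps, Python scripts to look and compute and a tool call to move; the robot and the scene stay as the last step left them, time stands still between calls to the robot, and variables do not carry over. Pictures are saved under pics/ and viewed, at most 10 in all, crops included, and the job is handed in when it is done.

Besides the shell and the picture viewer there is one more tool, called after ">>>" as name([rows], argument=value, ...), one row to a line, values as JSON. arm_command: Moves the arm, as the interface text tells. Its arguments: {"type":"object","properties":{"motion":{"type":"array","items":{"type":"array"}}},"required":["motion"]}

```bash
mkdir -p pics
cat > h.py <<'E'
import numpy as np, cv2
from scipy.spatial.transform import Rotation as R
from plant import read_state, imaging, order, bot
def info(n):
    c=imaging.camera_info(n); K=np.array([[c['fx'],0,c['cx']],[0,c['fy'],c['cy']],[0,0,1.]]); D=np.array(c['D'],float)
    if 'extrinsics' in c: E=np.array(c['extrinsics'])
    else:
        s=read_state(); T=np.eye(4); T[:3,:3]=rot(s); T[:3,3]=s['tcp_pos']
        E=np.linalg.inv(T@np.array(c['tool_from_camera']))
    return K,D,E
def rot(s):
    e=np.array(s['eef_rot'],float)
    return e if e.shape==(3,3) else R.from_euler('xyz',e).as_matrix() if e.size==3 else R.from_quat(e).as_matrix()
def proj(C,P):
    K,D,E=C; P=np.atleast_2d(P); p=P@E[:3,:3].T+E[:3,3]; p=p*[1,-1,-1]
    return cv2.projectPoints(p.reshape(-1,1,3),np.zeros(3),np.zeros(3),K,D)[0].reshape(-1,2)
def ray(C,uv):
    K,D,E=C; x,y=cv2.undistortPoints(np.array(uv,float).reshape(1,1,2),K,D).ravel()
    d=E[:3,:3].T@np.array([x,-y,-1]); o=-E[:3,:3].T@E[:3,3]; return o,d
def onz(C,uv,z):
    o,d=ray(C,uv); return o+d*(z-o[2])/d[2]
def snap(n,f,crop=None,s=1):
    C=info(n); im=imaging.snapshot(n)
    cv2.imwrite('pics/raw_'+f,im)
    if crop: x0,y0,x1,y1=crop; im=im[y0:y1,x0:x1]
    cv2.imwrite('pics/'+f,cv2.resize(im,None,fx=s,fy=s,interpolation=cv2.INTER_CUBIC)); return C
E
python3 - <<'E'
from h import *
for n in('scene','side','wrist'): snap(n,n+'0.png')
a,b,c=[cv2.imread(f'pics/{n}0.png') for n in('scene','side','wrist')]
s=read_state(); print(s['eef_rot'],s['tcp_pos'],bot.tip_extent,s['time'])
print(imaging.camera_info('wrist'));print(imaging.camera_info('scene'))
E
```

```text
[-3.13952904e+00  1.10719282e-04  1.57091662e+00] [6.49302610e-01 3.88777520e-06 2.49192899e-01] 0.019 0.15
{'fx': 357.2801304207485, 'fy': 357.2801304207485, 'cx': 283.08882809407464, 'cy': 212.38341315077415, 'D': array([-0.03368982,  0.        ,  0.        ,  0.        ,  0.        ]), 'tool_from_camera': array([[-9.71227199e-04,  9.59239410e-01,  2.82593014e-01,
         7.10434345e-02],
       [ 9.99999520e-01,  8.95406287e-04,  3.97454040e-04,
         8.46190497e-05],
       [ 1.28218017e-04,  2.82593264e-01, -9.59239819e-01,
        -1.23052109e-01],
       [ 0.00000000e+00,  0.00000000e+00,  0.00000000e+00,
         1.00000000e+00]])}
{'fx': 388.0062894082903, 'fy': 388.0062894082903, 'cx': 279.7051178870684, 'cy': 211.4614384938506, 'D': array([0.0384891, 0.       , 0.       , 0.       , 0.       ]), 'extrinsics': array([[ 9.31407491e-02,  9.95652636e-01, -7.93014727e-04,
        -5.93465888e-02],
       [-8.32522866e-01,  7.83171873e-02,  5.48426928e-01,
         3.87762162e-01],
       [ 5.46104824e-01, -5.04206920e-02,  8.36198108e-01,
        -1.32560437e+00],
       [ 0.00000000e+00,  0.00000000e+00,  0.00000000e+00,
         1.00000000e+00]])}
```

View pics/scene0.png

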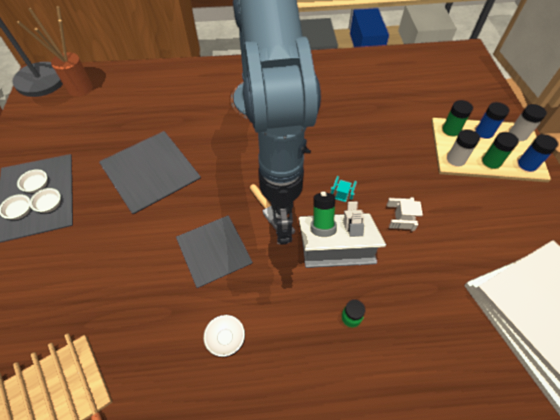

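View pics/side0.png

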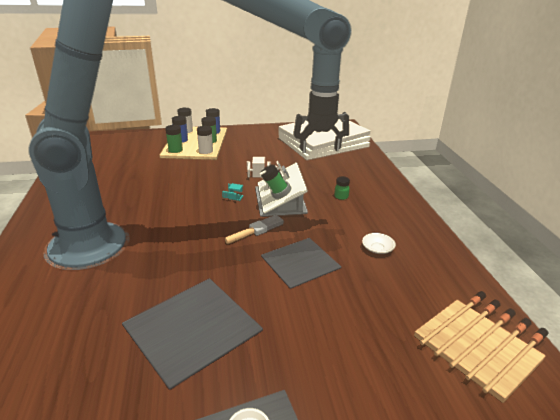

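Candidates for the cover: the white one clipped on the block at scene (354,218), the turquoise one at (343,188), and a larger loose white one at (405,210). I choose the clipped one. Candidate boards: the small one at (213,250), the large one at (150,170), and one with dishes at (35,195). I choose (213,250). Next is a close crop.

Run:
```python
from h import *
a=cv2.imread('pics/scene0.png')[165:290,165:435]; b=cv2.imread('pics/side0.png')[145:295,215:355]
a=cv2.resize(a,None,fx=2.96,fy=2.96,interpolation=cv2.INTER_CUBIC)
cv2.imwrite('pics/c1.png',a)
b=cv2.resize(b,None,fx=4,fy=4,interpolation=cv2.INTER_CUBIC);cv2.imwrite('pics/c2.png',b)
```

```text
(no output)
```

View pics/c1.png

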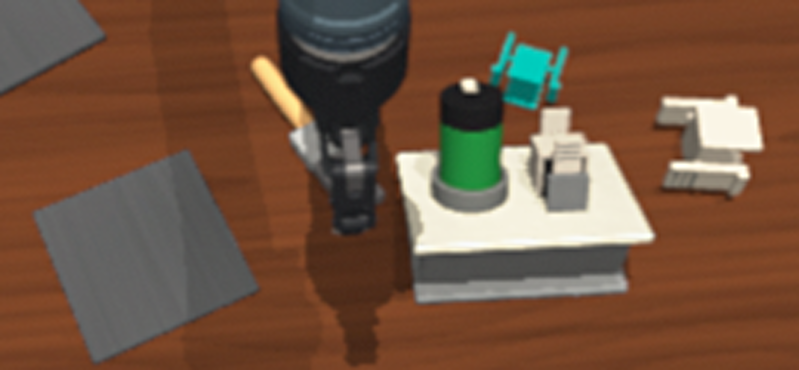

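View pics/c2.png

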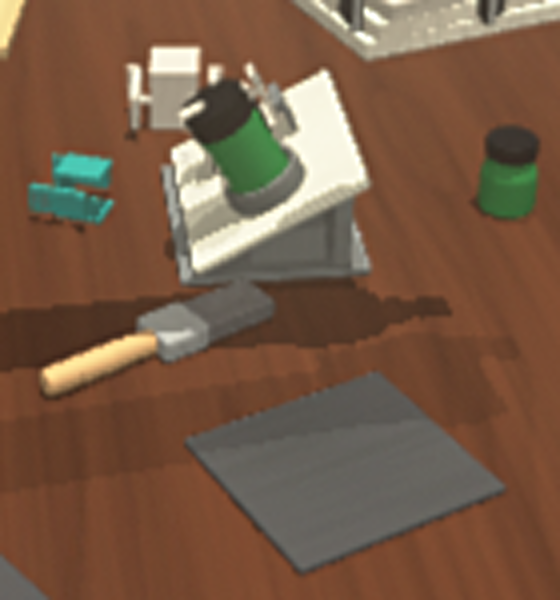

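```bash
cat >> h.py <<'E'
t=np.radians(28)
RT=np.array([[np.cos(t),0,-np.sin(t)],[0,1,0],[np.sin(t),0,np.cos(t)]])
def reader(p): return R.from_euler('z',p[2]).as_matrix()@RT, np.array([p[0],p[1],.055])
E
python3 - <<'E'
from h import *
from scipy.optimize import least_squares
S,W=info('scene'),info('side')
a=lambda L:np.array(L)/2.96+165
b=lambda L:np.array(L)/4+[215,145]
dk=np.array([[1,-1,0],[1,1,0],[-1,-1,0],[-1,1,0]])*[.075,.095,0]
ua=a([[415,238],[652,237],[398,155],[607,147]]); ub=b([[368,185],[325,72],[195,270],[175,150]])
def f(p):
    A,o=reader(p); P=dk@A.T+o
    return np.r_[(proj(S,P)-ua).ravel(),(proj(W,P)-ub).ravel()]
r=least_squares(f,[.7,.1,0],loss='soft_l1'); print(r.x,np.degrees(r.x[2]),f(r.x).reshape(-1,2).round(1).tolist())
A,o=reader(r.x); print('pocket',A@[0,-.045,0]+o,'tabs',A@[0,.03,.054]+o)
ba=a([[36,212],[188,152],[258,289],[95,361]]); bb=b([[187,440],[377,373],[504,487],[303,571]])
for C,u in((S,ba),(W,bb)):
    P=np.array([onz(C,q,.006) for q in u]); print(P.round(3).tolist(),P.mean(0),np.linalg.norm(np.roll(P,-1,0)-P,axis=1))
C=info('wrist')
print(proj(C,np.array([A@[0,-.045,.092]+o,A@[0,.03,.054]+o])))
E
```

```text
[ 0.57134177  0.156773   -0.05201142] -2.9800350554016966 [[-0.8, 2.3], [0.1, -0.2], [-0.2, -1.1], [-0.1, -0.9], [0.1, -1.4], [1.4, -0.9], [-0.3, -0.8], [0.0, -0.4]]
pocket [0.56900231 0.11183385 0.055     ] tabs [0.54758423 0.1880504  0.10267917]
[[0.525, -0.26, 0.006], [0.474, -0.124, 0.006], [0.618, -0.068, 0.006], [0.67, -0.204, 0.006]] [ 0.57184616 -0.16414437  0.006     ] [0.14437745 0.15503896 0.14597301 0.15601904]
[[0.469, -0.128, 0.006], [0.614, -0.072, 0.006], [0.668, -0.208, 0.006], [0.522, -0.267, 0.006]] [ 0.56806388 -0.16879253  0.006     ] [0.15513283 0.14607604 0.15679532 0.14838554]
[[ 81.7882396   36.10487635]
 [127.21379619 -76.78501234]]
```

View pics/wrist0.png

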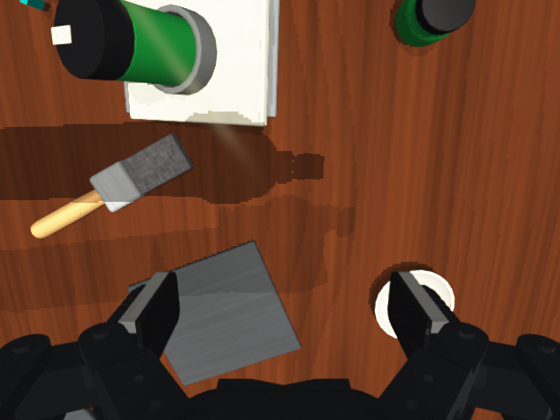

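Scene crop: deck corners at c1 (415,238), (652,237), (398,155) and (607,147). The cover is clipped at (555,160) and the board centre is about (146,254). The board sides come out at about 146 x 156 mm, which matches the small one. In the wrist view the jar's strip is at (62,35), so the label faces roughly -x. I rotate to the reader's tilt first.

>>> arm_command([
  [[0, 0, -0.02], [-9.4, 0, 1], 0.085],
  [[0, 0, -0.02], [-9.3, 0, 1], 0.085],
  [[0, 0, 0], [-9.3, 0, 1], 0.085],
  [[0, 0, 0], [0, 0, 0], 0.085],
])

```text
time: 0.65
tcp_pos: [0.6413, -0.0002, 0.2856]
eef_rot: [2.663, -0.011, 1.521]
wrist_force: [-0.2, -0.2, -0.7]
grip_width: 0.0848
gripper_force: 0.0
```

```bash
cat >> h.py <<'E'
RP=[.5713,.1568,-.0520]
def goal(Rt,pt,n=''):
    "offset in tool axes (mm) and rotvec deg from current pose"
    s=read_state(); A=rot(s)
    print(n,'shift mm',(A.T@(np.array(pt)-s['tcp_pos'])*1e3).round(1),'turn',np.degrees(R.from_matrix(A.T@Rt).as_rotvec()).round(2))
def tool(A,ang=0):
    "tool frame: z=-reader z, y=reader x, x=reader y, turned ang deg about tool z"
    return A@np.array([[0,1,0],[1,0,0],[0,0,-1.]])@R.from_euler('z',ang,degrees=True).as_matrix()
E
python3 - <<'E'
from h import *
A,o=reader(RP)
goal(tool(A),A@[0,.03,.056+.09]+o,'pre'); print(read_state()['wrist_force'],read_state()['q'])
E
```

```text
pre shift mm [ 182.3 -177.6   24.8] turn [-0.59 -0.63 -0.19]
[-0.20989942 -0.24269166 -0.6648011 ] [-0.13532613  0.10007581  0.04821578  1.9499626   0.08435342  0.61763784
 -0.19802714]
```

>>> arm_command([
  [[0.03, -0.03, 0], [-0.3, -0.6, -0.2], 0.085],
  [[0.03, -0.03, 0], [0, 0, 0], 0.085],
  [[0.03, -0.03, 0], [0, 0, 0], 0.085],
  [[0.03, -0.03, 0], [0, 0, 0], 0.085],
  [[0.03, -0.03, 0], [0, 0, 0], 0.085],
  [[0.03, -0.027, 0], [0, 0, 0], 0.085],
  [[0.002, 0, 0.025], [0, 0, 0], 0.085],
  [[0, 0, 0], [0, 0, 0], 0.085],
])

```text
time: 1.65
tcp_pos: [0.5133, 0.1901, 0.1841]
eef_rot: [2.651, 0.001, 1.518]
wrist_force: [-0.4, -0.7, 0.5]
grip_width: 0.085
gripper_force: 0.0
```

Run:
```python
from h import *
A,o=reader(RP)
goal(tool(A),A@[0,.03,.146]+o,'pre'); print(read_state()['q'])
C=snap('wrist','w1.png',s=1.4)
P=[[-.075,.095,0],[.075,.095,0],[.016,.051,.044],[-.016,.051,.044],[.016,.009,.044],[-.016,.009,.044],[.028,.041,.062],[-.028,.041,.062],[.028,.019,.062],[-.028,.019,.062]]
print((proj(C,np.array(P)@A.T+o)*1.4).round().tolist())
```

```text
pre shift mm [-0.2 -8.  -4. ] turn [ 0.13  0.05 -0.01]
[-0.44333459  0.08725702 -0.150704    2.21285291  0.63109711  0.525346
 -1.14504678]
[[235.0, 163.0], [526.0, 163.0], [414.0, 265.0], [343.0, 266.0], [413.0, 352.0], [346.0, 352.0], [444.0, 298.0], [311.0, 298.0], [442.0, 346.0], [314.0, 346.0]]
```

View pics/w1.png

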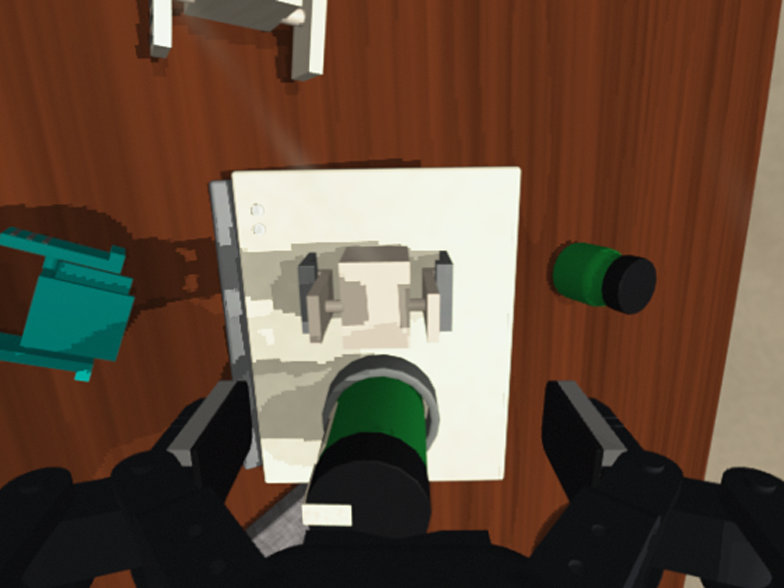

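Run:
```python
from h import *
from scipy.optimize import least_squares
C=info('wrist')
P=np.array([[-.075,.095,0],[.075,.095,0],[-.075,-.095,0],[.075,-.095,0],[.016,.051,.044],[-.016,.051,.044],[.016,.009,.044],[-.016,.009,.044],[.028,.019,.062],[-.028,.019,.062]])
u=np.array([[233,171],[520,168],[265,483],[504,480],[409,262],[340,262],[409,347],[340,347],[439,342],[308,342]])/1.4
def f(p,full=0):
    A=R.from_euler('z',p[2]).as_matrix()@R.from_euler('y',p[4]).as_matrix()@RT; o=[p[0],p[1],p[3]]
    r=proj(C,P@A.T+o)-u
    return r if full else np.r_[r.ravel(),(p[3]-.055)/.004,p[4]/.02]
for lo in('x,y,yaw',0):
    if lo: g=lambda p:f(np.r_[p,.055,0]); r=least_squares(g,RP); q=np.r_[r.x,.055,0]
    else: r=least_squares(f,q); q=r.x
    print(q.round(4),np.degrees(q[2]),f(q,1).round(1).tolist())
```

```text
[ 0.5704  0.157  -0.0498  0.055   0.    ] -2.8553580638577274 [[-1.5, -5.8], [1.8, -4.7], [-2.7, -3.2], [-1.6, -1.9], [0.8, 1.7], [-0.4, 1.9], [0.6, 2.5], [1.9, 2.8], [-0.2, 2.2], [1.6, 2.6]]
[ 0.5717  0.1561 -0.0498  0.0524 -0.0091] -2.8531519335984536 [[0.2, -4.7], [1.0, -3.5], [-1.6, -4.9], [-2.2, -2.6], [0.1, 2.1], [-0.4, 2.2], [-0.1, 2.2], [1.9, 2.2], [-1.5, 1.9], [1.7, 2.1]]
```

Run:
```python
from h import *
from scipy.optimize import least_squares
C=info('wrist')
P=np.array([[.016,.051,.044],[-.016,.051,.044],[.016,.009,.044],[-.016,.009,.044],[.028,.019,.062],[-.028,.019,.062]])
u=np.array([[409,262],[340,262],[409,347],[340,347],[439,342],[308,342]])/1.4
def f(p):
    A,o=reader([p[0],p[1],-.05]); return np.r_[(proj(C,P@A.T+o)-u).ravel()]
q=least_squares(f,RP[:2]).x; print(q,f(q).round(1))
A,o=reader([q[0],q[1],-.05]); goal(tool(A),A@[0,.03,.146]+o,'pre');goal(tool(A),A@[0,.03,.057]+o,'grasp')
```

```text
[0.56997362 0.15866316] [ 0.2 -0.7 -1.2 -0.5 -0.   0.4  1.2  0.7 -0.8 -0.1  0.7  0.3]
pre shift mm [ 1.8 -9.9 -4.2] turn [ 0.21  0.08 -0.19]
grasp shift mm [  1.9 -10.2  84.8] turn [ 0.21  0.08 -0.19]
```

>>> arm_command([
  [[0.0015, -0.0095, 0.0], [0.2, 0, -0.2], 0.085],
  [[0, 0, 0.02], [0, 0, 0], 0.085],
  [[0, 0, 0.02], [0, 0, 0], 0.085],
  [[0, 0, 0.01], [0, 0, 0], 0.085],
  [[0, 0, 0], [0, 0, 0], 0.085],
  [[0, 0, 0], [0, 0, 0], 0.085],
])

```text
time: 2.45
tcp_pos: [0.5277, 0.1906, 0.137]
eef_rot: [2.65, -0.001, 1.522]
wrist_force: [-0.2, 0.4, 0.7]
grip_width: 0.0849
gripper_force: 0.0
```

Run:
```python
from h import *
A,o=reader([.57,.1583,-.05]); goal(tool(A),A@[0,.03,.057]+o,'grasp')
C=snap('wrist','w2.png',s=1.4)
P=[[.016,.051,.044],[-.016,.051,.044],[.016,.009,.044],[-.016,.009,.044],[.028,.041,.062],[-.028,.041,.062],[.028,.019,.062],[-.028,.019,.062],[.037,.047,.033],[-.037,.047,.033]]
print((proj(C,np.array(P)@A.T+o)*1.4).round().tolist())
```

```text
grasp shift mm [-0.2  0.1 36. ] turn [ 0.14 -0.06  0.03]
[[442.0, 296.0], [353.0, 296.0], [439.0, 401.0], [355.0, 401.0], [482.0, 340.0], [312.0, 340.0], [479.0, 400.0], [316.0, 400.0], [494.0, 298.0], [300.0, 298.0]]
```

View pics/w2.png

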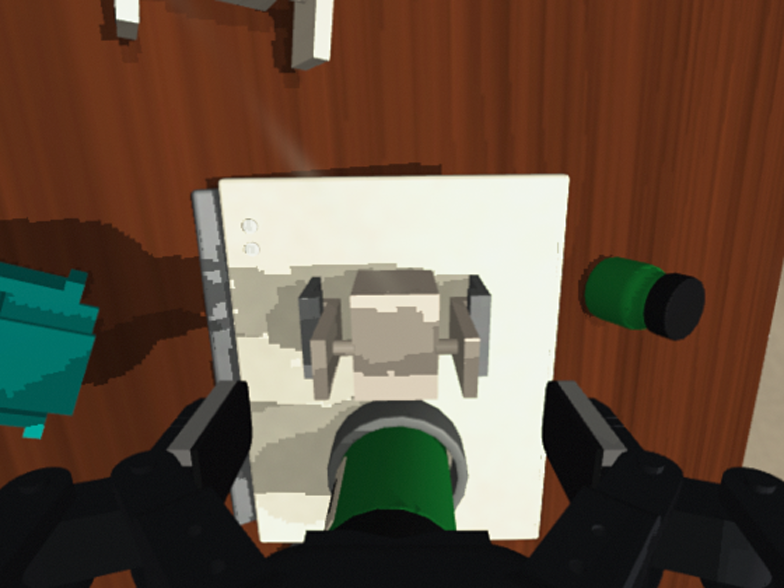

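The cover plate corners are at (350-438, 293-398) and the tab tops at about (314/478, 398), within 1 mm of the prediction. I descend and pinch.

>>> arm_command([
  [[0.0005, -0.0005, 0.015], [0.1, 0, 0], 0.085],
  [[0, 0, 0.015], [0, 0, 0], 0.085],
  [[0, 0, 0.006], [0, 0, 0], 0.075],
  [[0, 0, 0], [0, 0, 0], 0.065],
  [[0, 0, 0], [0, 0, 0], 0.055],
  [[0, 0, 0], [0, 0, 0], 0.046],
  [[0, 0, 0], [0, 0, 0], 0.04],
  [[0, 0, 0], [0, 0, 0], 0.04],
])

```text
time: 3.5
tcp_pos: [0.5435, 0.1906, 0.106]
eef_rot: [2.652, 0.0, 1.522]
wrist_force: [-10.0, -1.5, 13.9]
grip_width: 0.0409
gripper_force: 36.2
```

>>> arm_command([
  [[0, 0, 0], [0, 0, 0], 0.04],
  [[0, 0, 0], [0, 0, 0], 0.04],
])

```text
time: 3.75
tcp_pos: [0.5435, 0.1906, 0.106]
eef_rot: [2.652, -0.0, 1.522]
wrist_force: [-9.5, -1.1, 14.3]
grip_width: 0.0407
gripper_force: 36.2
```

Run:
```python
from h import *
C=snap('wrist','w3.png',crop=(130,150,430,375),s=2.6)
A,o=reader([.57,.1583,-.05]); goal(tool(A),A@[0,.03,.057]+o,'grasp')
```

```text
grasp shift mm [-1.   0.9  1.2] turn [ 0.08 -0.04  0.07]
```

View pics/w3.png

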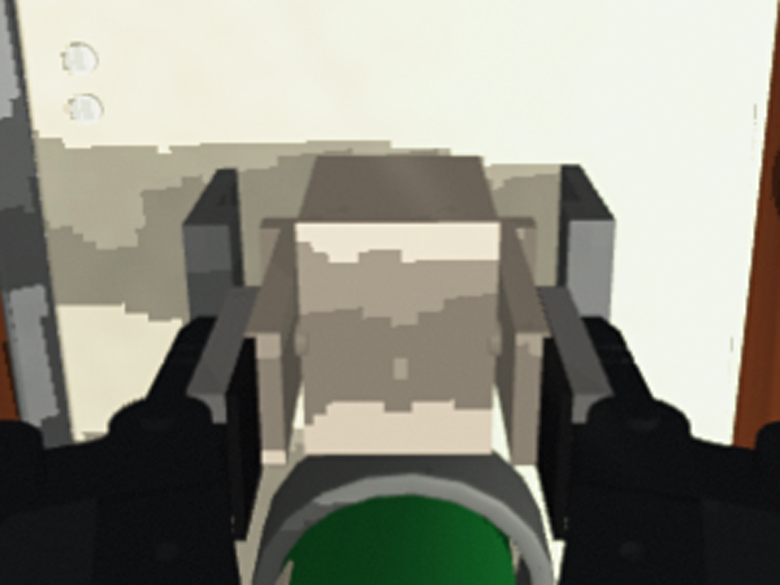

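The pads sit squarely on both tabs, the tabs are squeezed in, and the tips are clear of the cheeks. I draw the cover off along reader z.

>>> arm_command([
  [[0, 0, -0.002], [0, 0, 0], 0.03],
  [[0, 0, -0.004], [0, 0, 0], 0.03],
  [[0, 0, -0.006], [0, 0, 0], 0.03],
  [[0, 0, -0.008], [0, 0, 0], 0.03],
  [[0, 0, -0.01], [0, 0, 0], 0.03],
  [[0, 0, 0], [0, 0, 0], 0.03],
])

```text
time: 4.55
tcp_pos: [0.5295, 0.1912, 0.1315]
eef_rot: [2.652, -0.001, 1.522]
wrist_force: [0.2, 0.0, -0.4]
grip_width: 0.0376
gripper_force: 60.1
```

>>> arm_command([
  [[0, 0, -0.015], [0, 0, 0], 0.03],
  [[0, 0, -0.025], [0, 0, 0], 0.03],
  [[0, 0, -0.03], [0, 0, 0], 0.03],
  [[0, 0, -0.03], [0, 0, 0], 0.03],
  [[0, 0, -0.015], [0, 0, 0], 0.03],
  [[0, 0, 0], [0, 0, 0], 0.03],
  [[0, 0, 0], [0, 0, 0], 0.03],
])

```text
time: 5.42
tcp_pos: [0.4757, 0.1928, 0.2311]
eef_rot: [2.655, 0.001, 1.521]
wrist_force: [0.7, -0.7, -1.8]
grip_width: 0.0379
gripper_force: 60.4
```

Run:
```python
from h import *
C=snap('wrist','w4.png'); s=read_state(); print(s['grip_width'],s['gripper_force'],s['wrist_force'],s['ft_torque'])
a=cv2.imread('pics/raw_w3.png',0); b=cv2.imread('pics/raw_w4.png',0)
# template match of plate and skirt patch
t=a[205:330,225:340]; m=cv2.matchTemplate(b,t,cv2.TM_CCOEFF_NORMED); print(cv2.minMaxLoc(m),'home at (225,205)')
for r in (230,260,290): print(r,b[r,200:370:5].tolist(),'\n   ',a[r,200:370:5].tolist())
c=284; print(b[200:340:5,c].tolist()); print(a[200:340:5,c].tolist())
```

```text
0.03780020820793602 60.412466526031494 [ 0.10656035 -0.25654567 -1.02819269] [0.07038505 0.64437864 0.03331113]
(-0.3150801956653595, 0.698304295539856, (349, 81), (225, 204)) home at (225,205)
230 [137, 70, 233, 244, 243, 242, 242, 243, 243, 220, 104, 104, 104, 106, 105, 102, 103, 105, 106, 107, 107, 106, 105, 104, 179, 246, 246, 245, 245, 245, 245, 245, 245, 62] 
    [141, 52, 54, 52, 52, 141, 141, 142, 141, 120, 99, 98, 94, 100, 100, 99, 100, 100, 104, 105, 102, 99, 101, 99, 118, 143, 145, 147, 145, 75, 53, 54, 53, 245]
260 [90, 89, 104, 170, 155, 81, 90, 104, 103, 141, 166, 166, 166, 166, 166, 166, 166, 166, 166, 166, 166, 161, 151, 166, 132, 107, 104, 103, 92, 233, 245, 245, 248, 61] 
    [140, 71, 71, 71, 64, 88, 96, 100, 100, 148, 160, 159, 159, 160, 158, 159, 158, 158, 159, 159, 159, 159, 159, 160, 152, 102, 99, 96, 87, 64, 140, 137, 137, 206]
290 [14, 14, 55, 81, 81, 24, 13, 137, 82, 88, 139, 146, 136, 136, 134, 135, 135, 136, 135, 135, 136, 135, 135, 136, 106, 82, 137, 14, 18, 82, 81, 80, 15, 16] 
    [14, 33, 76, 78, 45, 12, 130, 129, 79, 93, 130, 130, 130, 129, 130, 129, 130, 159, 130, 130, 129, 130, 130, 129, 106, 79, 130, 130, 16, 19, 77, 78, 67, 13]
[39, 44, 110, 108, 107, 107, 105, 235, 234, 234, 166, 166, 167, 165, 166, 135, 136, 136, 137, 136, 136, 170, 215, 216, 216, 23, 24, 24]
[239, 241, 111, 108, 106, 103, 101, 138, 229, 227, 191, 160, 159, 159, 159, 131, 129, 130, 160, 152, 130, 130, 210, 207, 209, 62, 53, 133]
```

>>> arm_command([
  [[-0.01, 0.015, -0.02], [0, 0, 0], 0.03],
  [[-0.025, 0.015, -0.02], [0, 0, 0], 0.03],
  [[-0.04, 0.015, 0], [0, 0, 0], 0.03],
  [[-0.05, 0.01, 0], [0, 0, 0], 0.03],
  [[-0.05, 0.01, 0], [0, 0, 0], 0.03],
  [[-0.05, 0, 0], [0, 0, 0], 0.03],
  [[-0.05, 0, 0], [0, 0, 0], 0.03],
  [[-0.04, 0, 0], [0, 0, 0], 0.03],
])

```text
time: 6.48
tcp_pos: [0.4982, -0.1259, 0.2967]
eef_rot: [2.656, 0.001, 1.519]
wrist_force: [-0.1, -0.2, -0.6]
grip_width: 0.0379
gripper_force: 60.4
```

>>> arm_command([
  [[-0.03, 0, 0], [4, 0, 0], 0.03],
  [[-0.01, 0, 0], [8, 0, 0], 0.03],
  [[0, 0, 0], [8, 0, 0], 0.03],
  [[0, 0, 0], [8, 0, 0], 0.03],
  [[0, 0, 0], [0, 0, 0], 0.03],
  [[0, 0, 0], [0, 0, 0], 0.03],
])

```text
time: 7.22
tcp_pos: [0.4963, -0.1636, 0.2969]
eef_rot: [-3.14, 0.001, 1.521]
wrist_force: [-0.5, -0.1, -0.6]
grip_width: 0.0377
gripper_force: 60.4
```

Run:
```python
from h import *
# plate in tool frame from picture w4 / w3
c=imaging.camera_info('wrist'); K=np.array([[c['fx'],0,c['cx']],[0,c['fy'],c['cy']],[0,0,1.]]);T=np.array(c['tool_from_camera'])
obj=np.array([[.021,-.016,0],[.021,.016,0],[-.021,-.016,0],[-.021,.016,0]])
u=np.array([[244,235],[321.5,235],[246.5,324.5],[319.5,324.5]])
Rt=np.diag([1,-1,-1.])
ok,rv,tv=cv2.solvePnP(obj,u,K,np.array(c['D']))
p=Rt@tv.ravel(); Q=T[:3,:3]@p+T[:3,3]; print('plate centre in tool mm',(Q*1e3).round(1), 'expected z ~ +14')
M=T[:3,:3]@Rt@cv2.Rodrigues(rv)[0]; print(M.round(2).tolist())
s=read_state(); print(s['tcp_pos'],s['grip_width'])
V=R.from_euler('z',s['eef_rot'][2]).as_matrix()@np.diag([1,-1,-1.])
goal(V,[.570,-.166,.12],'hover')
snap('scene','s5.png'); snap('side','d5.png')
```

```text
plate centre in tool mm [-0.3 -0.1 14.7] expected z ~ +14
[[1.0, 0.0, -0.02], [-0.0, 1.0, 0.0], [0.02, -0.0, 1.0]]
[ 0.49628224 -0.16356545  0.29693462] 0.03773378835108871
hover shift mm [  1.4  74.  176.8] turn [-0.08  0.04 -0.  ]
```

The cover sits square in the grip, with its origin about 52.5 mm beyond the TCP. That gives a TCP height of about 0.0585 when it stands on the board.

>>> arm_command([
  [[0, 0.025, 0.03], [0, 0, 0], 0.03],
  [[0, 0.025, 0.04], [0, 0, 0], 0.03],
  [[0, 0.024, 0.04], [0, 0, 0], 0.03],
  [[0, 0, 0.04], [0, 0, 0], 0.03],
  [[0, 0, 0.035], [0, 0, 0], 0.03],
  [[0, 0, 0.025], [0, 0, 0], 0.03],
  [[0, 0, 0.015], [0, 0, 0], 0.03],
  [[0, 0, 0], [0, 0, 0], 0.03],
])

```text
time: 8.32
tcp_pos: [0.57, -0.1665, 0.0727]
eef_rot: [-3.14, -0.001, 1.521]
wrist_force: [0.1, 0.5, -0.9]
grip_width: 0.0375
gripper_force: 60.4
```

>>> arm_command([
  [[0, 0, 0.003], [0, 0, 0], 0.03],
  [[0, 0, 0], [0, 0, 0], 0.03],
  [[0, 0, 0], [0, 0, 0], 0.03],
])

```text
time: 8.7
tcp_pos: [0.5717, -0.1668, 0.0709]
eef_rot: [3.14, 0.0, 1.522]
wrist_force: [0.1, -0.6, -0.8]
grip_width: 0.0376
gripper_force: 60.4
```

>>> arm_command([
  [[0, 0, 0.004], [0, 0, 0], 0.03],
  [[0, 0, 0.003], [0, 0, 0], 0.03],
  [[0, 0, 0], [0, 0, 0], 0.03],
  [[0, 0, 0], [0, 0, 0], 0.03],
])

```text
time: 9.2
tcp_pos: [0.571, -0.1667, 0.063]
eef_rot: [-3.141, -0.0, 1.522]
wrist_force: [-0.0, 0.5, -0.9]
grip_width: 0.038
gripper_force: 60.4
```

>>> arm_command([
  [[0, 0, 0.001], [0, 0, 0], 0.03],
  [[0, 0, 0.001], [0, 0, 0], 0.03],
  [[0, 0, 0], [0, 0, 0], 0.03],
])

```text
time: 9.57
tcp_pos: [0.571, -0.1666, 0.061]
eef_rot: [-3.141, -0.0, 1.522]
wrist_force: [-0.0, 0.3, -0.6]
grip_width: 0.0376
gripper_force: 60.4
```

>>> arm_command([
  [[0, 0, 0.001], [0, 0, 0], 0.03],
  [[0, 0, 0], [0, 0, 0], 0.03],
  [[0, 0, 0], [0, 0, 0], 0.03],
])

```text
time: 9.95
tcp_pos: [0.5711, -0.1667, 0.0601]
eef_rot: [-3.141, -0.0, 1.522]
wrist_force: [0.8, 0.6, -0.7]
grip_width: 0.0379
gripper_force: 60.4
```

>>> arm_command([
  [[0, 0, 0.001], [0, 0, 0], 0.03],
  [[0, 0, 0], [0, 0, 0], 0.03],
  [[0, 0, 0], [0, 0, 0], 0.03],
])

```text
time: 10.32
tcp_pos: [0.5712, -0.1667, 0.0593]
eef_rot: [3.141, -0.0, 1.522]
wrist_force: [0.1, -0.4, 0.7]
grip_width: 0.0376
gripper_force: 60.9
```

>>> arm_command([
  [[0, 0, 0.0005], [0, 0, 0], 0.03],
  [[0, 0, 0], [0, 0, 0], 0.03],
  [[0, 0, 0], [0, 0, 0], 0.03],
])

```text
time: 10.7
tcp_pos: [0.5713, -0.1666, 0.0591]
eef_rot: [3.142, -0.0, 1.522]
wrist_force: [-1.4, 0.9, 5.0]
grip_width: 0.0375
gripper_force: 61.9
```

Contact at 5 N. I open in steps and follow down slightly as the pads swing back.

>>> arm_command([
  [[0, 0, 0], [0, 0, 0], 0.042],
  [[0, 0, 0.0007], [0, 0, 0], 0.046],
  [[0, 0, 0.0007], [0, 0, 0], 0.05],
  [[0, 0, 0.0007], [0, 0, 0], 0.054],
])

```text
time: 11.2
tcp_pos: [0.5709, -0.1666, 0.0562]
eef_rot: [-3.141, 0.0, 1.522]
wrist_force: [-0.3, 0.1, 0.2]
grip_width: 0.0543
gripper_force: 3.5
```

>>> arm_command([
  [[0, 0, 0.0007], [0, 0, 0], 0.058],
  [[0, 0, 0], [0, 0, 0], 0.062],
  [[0, 0, 0], [0, 0, 0], 0.07],
  [[0, 0, 0], [0, 0, 0], 0.08],
  [[0, 0, 0], [0, 0, 0], 0.085],
  [[0, 0, 0], [0, 0, 0], 0.085],
])

```text
time: 11.95
tcp_pos: [0.5711, -0.1667, 0.0558]
eef_rot: [-3.141, -0.0, 1.522]
wrist_force: [0.2, -0.2, -0.2]
grip_width: 0.0848
gripper_force: 0.0
```

Released. I retreat straight up, then check the cover and prepare the jar approach.

>>> arm_command([
  [[0, 0, -0.01], [0, 0, 0], 0.085],
  [[0, 0, -0.03], [0, 0, 0], 0.085],
  [[0, 0, -0.05], [0, 0, 0], 0.085],
  [[0, 0, -0.05], [0, 0, 0], 0.085],
  [[0, 0, -0.05], [0, 0, 0], 0.085],
  [[0, 0, -0.04], [0, 0, 0], 0.085],
  [[0, 0, 0], [0, 0, 0], 0.085],
])

```text
time: 12.82
tcp_pos: [0.5736, -0.168, 0.2912]
eef_rot: [3.132, 0.001, 1.521]
wrist_force: [0.7, -0.3, -0.4]
grip_width: 0.085
gripper_force: 0.0
```

Run:
```python
from h import *
C=snap('wrist','w6.png'); s=read_state(); print(s['tcp_pos'])
im=cv2.imread('pics/raw_w6.png'); Y=rot(s)@np.array([1,0,0]); X=rot(s)@np.array([0,1,0])
o=np.array([.571,-.1667,.006])
P=np.array([o+a*.016*X+b*.021*Y+[0,0,.038] for a,b in((1,1),(-1,1),(1,-1),(-1,-1))]+[o+a*.028*X+b*.011*Y+[0,0,.056] for a,b in((1,1),(-1,1),(1,-1),(-1,-1))])
print(proj(C,P).round().tolist())
m=cv2.inRange(im,(120,130,130),(255,255,255)); m[330:]=0
n,l,st,ce=cv2.connectedComponentsWithStats(m); print([ (st[i].tolist()) for i in range(1,n) if st[i][4]>100])
```

```text
[ 0.57213384 -0.16730502  0.28850809]
[[294.0, 156.0], [263.0, 156.0], [293.0, 196.0], [263.0, 196.0], [306.0, 169.0], [250.0, 169.0], [306.0, 190.0], [251.0, 191.0]]
[[89, 0, 156, 83, 4041], [219, 81, 143, 169, 11309], [440, 97, 93, 84, 5514], [0, 223, 139, 107, 10482], [120, 273, 48, 57, 688], [399, 273, 48, 57, 721], [509, 316, 34, 14, 264]]
```

>>> arm_command([
  [[0.03, -0.02, 0], [-4, 0, 0], 0.085],
  [[0.04, -0.02, 0], [-8, 0, 0], 0.085],
  [[0.045, -0.02, 0], [-8, 0, 0], 0.085],
  [[0.045, -0.02, 0], [-8, 0, 0], 0.085],
  [[0.045, -0.02, 0], [0, 0, 0], 0.085],
  [[0.045, 0, 0], [0, 0, 0], 0.085],
  [[0.03, 0, 0], [0, 0, 0], 0.085],
  [[0, 0, 0], [0, 0, 0], 0.085],
])

```text
time: 13.88
tcp_pos: [0.4879, 0.12, 0.2627]
eef_rot: [2.655, 0.002, 1.527]
wrist_force: [-0.4, -0.3, -0.2]
grip_width: 0.0853
gripper_force: 0.0
```

Run:
```python
from h import *
A,o=reader([.57,.1575,-.05]); goal(tool(A),A@[0,-.045,.172]+o,'pre'); print(read_state()['q'])
```

```text
pre shift mm [ -3.4 -26.6  49.1] turn [-0.13 -0.09  0.37]
[-0.54739087 -0.15238149  0.07753757  2.24816074  0.40835763  0.65426096
 -0.78833807]
```

>>> arm_command([
  [[-0.003, -0.013, 0.015], [0, 0, 0.4], 0.085],
  [[0, -0.013, 0.015], [0, 0, 0], 0.085],
  [[0, 0, 0.015], [0, 0, 0], 0.085],
  [[0, 0, 0], [0, 0, 0], 0.085],
  [[0, 0, 0], [0, 0, 0], 0.085],
])

```text
time: 14.5
tcp_pos: [0.4877, 0.1146, 0.2126]
eef_rot: [2.653, -0.004, 1.515]
wrist_force: [-0.4, -0.8, -0.8]
grip_width: 0.0848
gripper_force: 0.0
```

Run:
```python
from h import *
A,o=reader([.57,.1575,-.05]); goal(tool(A),A@[0,-.045,.172]+o,'pre'); print(read_state()['q'])
C=snap('wrist','w7.png'); im=cv2.imread('pics/raw_w7.png')
print('lid centre pred',proj(C,A@[0,-.045,.092]+o),'rim +-x,+-y',proj(C,np.array([[.0265,-.045,.092],[-.0265,-.045,.092],[0,-.0185,.092],[0,-.0715,.092]])@A.T+o).round(1).tolist())
a=cv2.resize(im[150:390,150:410],None,fx=2,fy=2,interpolation=cv2.INTER_CUBIC) #520x480
b=cv2.resize(cv2.imread('pics/raw_w6.png')[110:270,210:345],None,fx=2,fy=2,interpolation=cv2.INTER_CUBIC) #270x320
m=np.zeros((480,790,3),np.uint8); m[:, :520]=a; m[:320,520:]=b; cv2.imwrite('pics/m7.png',m)
```

```text
pre shift mm [ 2.  -3.3  4.7] turn [ 0.02 -0.02 -0.41]
[-0.52884351 -0.08182793  0.07420611  2.30781696  0.47830811  0.52902417
 -0.87915957]
lid centre pred [[278.03244063 224.61975298]] rim +-x,+-y [[321.3, 224.3], [234.8, 224.9], [277.5, 182.1], [278.5, 264.3]]
```

View pics/m7.png

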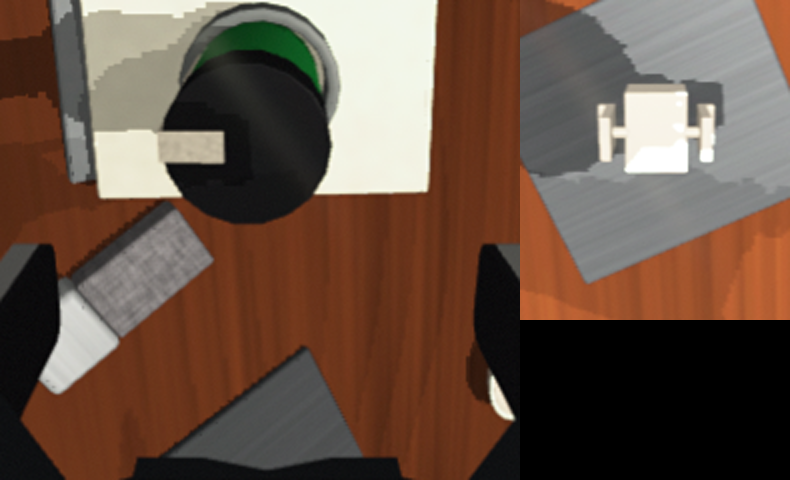

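The cover stands upright on the board, at m7 (655,130). The lid centre is at about (246,142) and the strip runs to the left, towards -x. I rectify onto the lid plane for the exact angle.

```bash
cat > lid.py <<'E'
from h import *
def lid(C,f,RPc=[.57,.1575,-.05]):
    im=cv2.imread(f); A,o=reader(RPc)
    # rectified lid plane, 0.2 mm/px, 100x100 mm about pocket axis; col=+reader x, row=-reader y
    n=500; g=(np.arange(n)-n/2)*.0002
    X,Y=np.meshgrid(g,-g); P=np.stack([X.ravel(),Y.ravel()-.045,np.full(n*n,.092)],1)@A.T+o
    uv=proj(C,P).astype(np.float32).reshape(n,n,2)
    r=cv2.remap(im,uv[...,0],uv[...,1],cv2.INTER_LINEAR); cv2.imwrite('pics/rect.png',r)
    return r
def circ(r,strip_lo=95):
    v=r.max(2); dark=((v<50)*255).astype(np.uint8); k,l,st,ce=cv2.connectedComponentsWithStats(dark)
    c=250; i=l[c+40:c+90,c-20:c+20]; i=np.bincount(i[i>0]).argmax(); reg=(l==i)
    return reg,v
E
python3 - <<'E'
from lid import *
C=info('wrist'); r=lid(C,'pics/raw_w7.png'); reg,v=circ(r)
cols=np.where(reg.any(0))[0]; rows=np.where(reg.any(1))[0]; print('dark extent x',(cols[[0,-1]]-250)*.2,'y',-(rows[[0,-1]]-250)*.2)
# outer contour lower half and right side circle fit
e=[]
for th in np.radians(np.arange(-160,30,3)):   # angle in reader x,y; lower half + right
    for s in np.arange(35,15,-.1):
        x,y=s*np.cos(th)-3,s*np.sin(th)+2; c,q=int(250+x/.2),int(250-y/.2)
        if 0<=c<500 and 0<=q<500 and v[q,c]<50: e.append((x,y)); break
e=np.array(e); M=np.c_[2*e,np.ones(len(e))]; s=np.linalg.lstsq(M,(e**2).sum(1),rcond=None)[0]
rad=np.sqrt(s[2]+s[0]**2+s[1]**2); res=np.linalg.norm(e-s[:2],axis=1)-rad; print('centre',s[:2],'rad',rad,'res',res.std())
S=((v>95)).astype(np.uint8); yy,xx=np.mgrid[:500,:500]; X=(xx-250)*.2;Y=-(yy-250)*.2
S[(np.hypot(X-s[0],Y-s[1])>24.5)]=0
k,l,st,ce=cv2.connectedComponentsWithStats(S); i=1+st[1:,4].argmax(); m=l==i; print(st[i],ce[i])
p=np.c_[X[m],Y[m]]; d=p-p.mean(0); w=np.linalg.svd(d,full_matrices=False)[2][0]; w*=np.sign(w@(p.mean(0)-s[:2]))
print('strip mean',p.mean(0),'axis ang',np.degrees(np.arctan2(w[1],w[0])),'centre->mean ang',np.degrees(np.arctan2(*(p.mean(0)-s[:2])[::-1])))
for x0 in(-24,-20,-16,-12): print(x0,p[abs(p[:,0]-x0)<.15][:,1].min(),p[abs(p[:,0]-x0)<.15][:,1].max())
E
```

```text
dark extent x [-28.   22.4] y [ 31.4 -24. ]
centre [-3.7526631   1.89986024] rad 26.292876329119085 res 1.348315652307735
[ 109  218   93   53 4744] [155.76686341 243.36045531]
strip mean [-18.84662732   1.32790894] axis ang 178.45986001256483 centre->mean ang -177.82994550640834
-24 -3.6 6.4
-20 -3.6 6.4
-16 -4.0 6.4
-12 -4.0 6.4
```

>>> arm_command([
  [[0, 0, 0], [0, 0, -9], 0.085],
  [[0, 0, 0], [0, 0, -9], 0.085],
  [[0, 0, 0], [0, 0, -9], 0.085],
  [[0, 0, 0], [0, 0, -9], 0.085],
  [[0, 0, 0], [0, 0, -9], 0.085],
  [[0, 0, 0], [0, 0, 0], 0.085],
  [[0, 0, 0], [0, 0, 0], 0.085],
])

```text
time: 15.42
tcp_pos: [0.4873, 0.115, 0.2126]
eef_rot: [2.778, 0.335, 2.236]
wrist_force: [-1.5, -0.3, 0.3]
grip_width: 0.0848
gripper_force: 0.0
```

Run:
```python
from h import *
A,o=reader([.57,.1575,-.05]); goal(tool(A,-45),A@[-.0033,-.0432,.172]+o,'pre');goal(tool(A,-45),A@[-.0033,-.0432,.083]+o,'grasp'); print(read_state()['q'])
```

```text
pre shift mm [ 6.8 -2.1  5. ] turn [ 0.06 -0.02 -0.49]
grasp shift mm [ 6.8 -2.2 94. ] turn [ 0.06 -0.02 -0.49]
[-0.58241181 -0.08573251  0.12483876  2.31060394  0.48706524  0.53142963
 -0.10348719]
```

>>> arm_command([
  [[0.007, -0.002, 0.015], [0, 0, -0.5], 0.085],
  [[0, 0, 0.02], [0, 0, 0], 0.085],
  [[0, 0, 0.02], [0, 0, 0], 0.085],
  [[0, 0, 0.015], [0, 0, 0], 0.085],
  [[0, 0, 0.01], [0, 0, 0], 0.085],
  [[0, 0, 0], [0, 0, 0], 0.085],
  [[0, 0, 0], [0, 0, 0], 0.085],
])

```text
time: 16.3
tcp_pos: [0.5193, 0.117, 0.1389]
eef_rot: [2.782, 0.339, 2.246]
wrist_force: [0.8, 0.6, -0.7]
grip_width: 0.0851
gripper_force: 0.0
```

Run:
```python
from h import *
A,o=reader([.57,.1575,-.05]);goal(tool(A,-45),A@[-.0033,-.0432,.083]+o,'grasp'); print(read_state()['wrist_force'])
```

```text
grasp shift mm [-0.4 -0.  14. ] turn [ 0.05 -0.02  0.12]
[ 0.76995523  0.58416189 -0.66857264]
```

>>> arm_command([
  [[0, 0, 0.009], [0, 0, 0], 0.085],
  [[0, 0, 0.005], [0, 0, 0], 0.08],
  [[0, 0, 0], [0, 0, 0], 0.07],
  [[0, 0, 0], [0, 0, 0], 0.062],
  [[0, 0, 0], [0, 0, 0], 0.056],
  [[0, 0, 0], [0, 0, 0], 0.052],
  [[0, 0, 0], [0, 0, 0], 0.045],
  [[0, 0, 0], [0, 0, 0], 0.045],
])

```text
time: 17.3
tcp_pos: [0.5258, 0.1167, 0.1268]
eef_rot: [2.782, 0.339, 2.246]
wrist_force: [-3.1, -0.5, 5.3]
grip_width: 0.0513
gripper_force: 61.2
```

>>> arm_command([
  [[0, 0, 0], [0, 0, 7], 0.045],
  [[0, 0, 0], [0, 0, 7], 0.045],
  [[0, 0, 0], [0, 0, 8], 0.045],
  [[0, 0, 0], [0, 0, 8], 0.045],
  [[0, 0, 0], [0, 0, 0], 0.045],
])

```text
time: 17.92
tcp_pos: [0.5266, 0.1169, 0.1273]
eef_rot: [2.665, 0.122, 1.755]
wrist_force: [-1.8, -0.4, 5.4]
grip_width: 0.0518
gripper_force: 61.4
```

>>> arm_command([
  [[0, 0, 0], [0, 0, 8], 0.045],
  [[0, 0, 0], [0, 0, 8], 0.045],
  [[0, 0, 0], [0, 0, 8], 0.045],
  [[0, 0, 0], [0, 0, 8], 0.045],
  [[0, 0, 0], [0, 0, 8], 0.045],
  [[0, 0, 0], [0, 0, 8], 0.045],
  [[0, 0, 0], [0, 0, 4], 0.045],
  [[0, 0, 0], [0, 0, 0], 0.045],
])

```text
time: 18.92
tcp_pos: [0.5272, 0.1179, 0.1276]
eef_rot: [2.738, -0.29, 0.939]
wrist_force: [-0.2, 0.7, 4.8]
grip_width: 0.0518
gripper_force: 61.6
```

Run:
```python
from h import *
A,o=reader([.57,.1575,-.05]);goal(tool(A,45),A@[-.0033,-.0432,.083]+o,'grasp'); s=read_state(); print(s['wrist_force'],s['ft_torque'],s['q'])
```

```text
grasp shift mm [-2.1 -0.2  0.3] turn [ 0.01 -0.27  8.18]
[-0.15494886  0.69126297  4.81710079] [ 0.17199123 -0.02718554  0.092163  ] [-0.80784391  0.16028593  0.41722777  2.30784135  0.54561924  0.2789485
 -1.59739545]
```

>>> arm_command([
  [[0, 0, 0], [0, 0, 4], 0.045],
  [[0, 0, 0], [0, 0, 4], 0.045],
  [[0, 0, 0], [0, 0, 0], 0.045],
  [[0, 0, 0.0005], [0, 0, 0], 0.048],
  [[0, 0, 0.0005], [0, 0, 0], 0.056],
  [[0, 0, 0], [0, 0, 0], 0.065],
  [[0, 0, 0], [0, 0, 0], 0.085],
  [[0, 0, 0], [0, 0, 0], 0.085],
])

```text
time: 19.92
tcp_pos: [0.5258, 0.1162, 0.1249]
eef_rot: [2.782, -0.337, 0.8]
wrist_force: [-0.0, 0.4, 0.8]
grip_width: 0.0848
gripper_force: 0.0
```

>>> arm_command([
  [[0, 0, -0.01], [0, 0, 0], 0.085],
  [[0, 0, -0.02], [0, 0, 0], 0.085],
  [[0, 0, -0.03], [0, 0, -5], 0.085],
  [[0, 0, -0.03], [0, 0, -10], 0.085],
  [[0, 0, 0], [0, 0, -10], 0.085],
  [[0, 0, 0], [0, 0, -10], 0.085],
  [[0, 0, 0], [0, 0, -10], 0.085],
  [[0, 0, 0], [0, 0, 0], 0.085],
])

```text
time: 20.92
tcp_pos: [0.4837, 0.1186, 0.2051]
eef_rot: [2.653, -0.001, 1.522]
wrist_force: [-0.2, -0.8, 0.6]
grip_width: 0.0848
gripper_force: 0.0
```

```bash
cat > meas.py <<'E'
from lid import *
def meas(f):
    C=snap('wrist',f); r=lid(C,'pics/raw_'+f); v=r.max(2); sat=r.max(2).astype(int)-r.min(2)
    yy,xx=np.mgrid[:500,:500]; X=(xx-250)*.2;Y=-(yy-250)*.2
    reg,_=circ(r); S=((v>95)).astype(np.uint8)
    for c0 in [(-3.5,2)]:
        S[(np.hypot(X-c0[0],Y-c0[1])>24)]=0
    k,l,st,ce=cv2.connectedComponentsWithStats(S); i=1+st[1:,4].argmax(); m=l==i; p=np.c_[X[m],Y[m]]; print('area mm2',len(p)*.04,'mean',p.mean(0))
    for y0 in np.arange(8,25,2):
        q=p[abs(p[:,1]-y0)<.15]
        if len(q): print(y0,q[:,0].min().round(1),q[:,0].max().round(1))
    return r
E
python3 - <<'E'
from meas import *
A,o=reader([.57,.1575,-.05]);goal(tool(A,0),A@[0,-.045,.172]+o,'pre')
meas('w8.png')
E
```

```text
pre shift mm [-1.8  3.9  0.1] turn [ 0.   -0.07  0.01]
area mm2 204.4 mean [-4.39072407 16.3460274 ]
8 -9.4 1.0
10 -9.6 1.0
12 -9.6 1.0
14 -9.6 1.0
16 -9.8 0.8
18 -9.8 0.8
20 -9.8 0.8
22 -10.0 0.8
24 -10.0 0.8
```

>>> arm_command([
  [[0, 0, -0.03], [0, 0, 0], 0.085],
  [[-0.04, 0, -0.03], [0, 0, 0], 0.085],
  [[-0.05, 0, -0.03], [0, 0, 0], 0.085],
  [[-0.05, 0, 0], [0, 0, 0], 0.085],
  [[-0.05, 0, 0], [0, 0, 0], 0.085],
  [[0, 0, 0], [0, 0, 0], 0.085],
  [[0, 0, 0], [0, 0, 0], 0.085],
])

```text
time: 21.85
tcp_pos: [0.4326, -0.0673, 0.2843]
eef_rot: [2.654, -0.0, 1.521]
wrist_force: [0.5, -0.3, 0.1]
grip_width: 0.0853
gripper_force: 0.0
```

Run:
```python
from h import *
snap('scene','s9.png'); snap('side','d9.png')
S=lambda f,c,k:cv2.resize(cv2.imread('pics/'+f)[c[1]:c[3],c[0]:c[2]],None,fx=k,fy=k,interpolation=cv2.INTER_CUBIC)
sc=(290,180,390,270); sd=(245,150,325,222)
m=np.zeros((590,790,3),np.uint8)
for i,(f,g) in enumerate((('scene0.png','side0.png'),('s9.png','d9.png'))):
    a=S(f,sc,3.2); b=S(g,sd,4); m[i*295:i*295+288,:320]=a[:288]; m[i*295:i*295+288,325:645]=b[:288]
c=S('raw_w8.png',(225,140,365,340),1.03); m[:c.shape[0],648:648+c.shape[1]]=c[:,:142]
c=S('s9.png',(180,170,280,310),1.4); m[295:295+196,648:788]=c[:196]
cv2.imwrite('pics/m9.png',m)
for f,c in(('scene0.png',sc),('s9.png',sc),('side0.png',sd),('d9.png',sd)):
    im=cv2.imread('pics/'+f)[c[1]:c[3],c[0]:c[2]].astype(int); g=(im[...,1]>im[...,2]+40)&(im[...,1]>im[...,0]+25); y,x=np.where(g); print(f,x.min()+c[0],x.max()+c[0],y.min()+c[1],y.max()+c[1],g.sum())
```

```text
scene0.png 314 333 207 229 397
s9.png 314 333 207 228 379
side0.png 271 286 173 191 164
d9.png 270 286 173 191 153
```

View pics/m9.png

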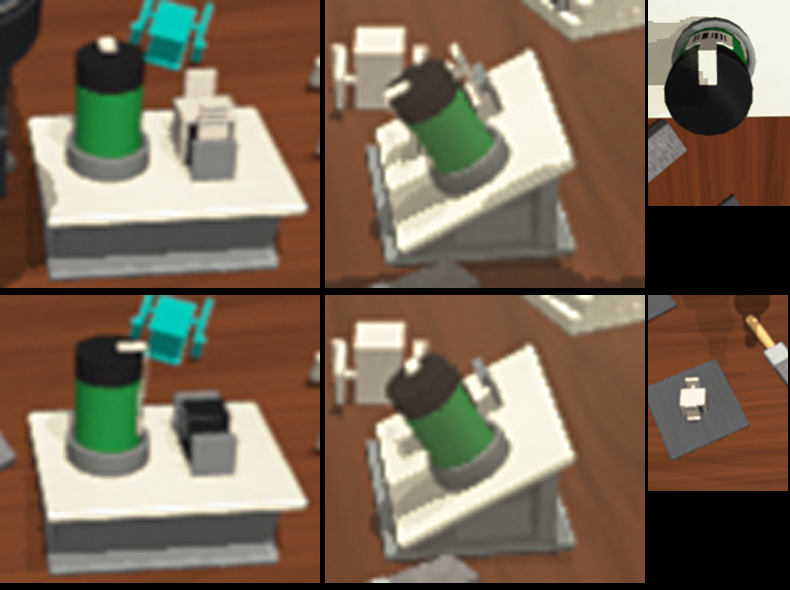

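The last view shows the jar seated as before. Its strip (m9 (707,68)) and label face the bare scanner block, and the cover stands upright on the board at (693,398). I hand it in.

```bash
python3 -c "
from plant import order; print(order.hand_in())"
```

```text
the job is handed in; nothing more can be done
None
```

The job is handed in, with no verdict returned: the cover is unclipped and standing upright on the small slate board, and the jar is home in the pocket with its label within about 2 degrees of square to the window. I saw nothing else disturbed, though I did not check every bystander by measurement.

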